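# Ready the decorating stand: zero the turns counter, lay the hand rest

### The job

Get the china-painting stand ready for the next band. First turn the black reset knob of the grey turns counter back anticlockwise until its red pointer is fully home against the zero stop; then lay the wooden hand rest across the stand so that it lies flat in both blue saddles, with both its ends showing about equally past them; set it down, don't drop it. Do not touch the painted plate, leave the jars and other things where they are, and let go of everything.

Things in the scene. Friction and masses are not known exactly. Their poses are not given: they have to be found in the camera images.
- reset_knob (a joint): Angle of the reset knob (rad) about its vertical axis. 0 = pointer fully home at the zero stop (steel pin by the green mark). Grows clockwise seen from above, to 4.2; starts at 0.9 to 2.4. Reset it by turning anticlockwise seen from above until it stops hard at 0, in more than one grasp if need be. No spring: steady friction of 0.04 N m, stays where it is left.
- knob_grip (a point): Centre of the knob's upright black grip bar (50 mm long, 14 thick, 26 high), on the turning axis, 84 mm above the table. x runs along the bar towards the red pointer, z up. A round skirt, 54 mm across, has its top 13 mm below this point; the stop pin is no higher, so fingers have room beside the bar down to there. At joint 0 the pointer points along the counter's +x.
- counter: Grey turns counter, fixed; a 104 x 104 mm box 60 mm high with a white dial on top. Origin: centre of its underside, z up. The knob's axis passes through it. A 16 mm black pick-up stub sticks out 35 mm from its -x face. The green zero mark is on the dial's +x side.
- bar_mid (a point): Centre of the loose wooden hand rest (half-way up): a straight pale bar 330 mm long (x axis), 28 mm wide (y), 20 mm high (z), brass-banded near both ends, about 0.13 kg, lying on the table. Either way round will do.
- rig: Decorating stand, fixed. Origin: centre of its board's underside (180 along x, 320 along y, 15 mm thick), z up. Two blue saddles at x 0, y +130 and -130 mm, each 30 mm wide in y: flat floor 105 mm up, between cheeks 15 mm high with a 40 mm gap along x. The hand rest ends with its length along this y axis, its centre at x 0, y 0, 115 mm up. A 170 mm banding wheel at the centre.
- plate: White painted plate, loose, 200 mm across, resting on the banding wheel at the middle of the stand under the place of the hand rest. Origin: centre of its underside, 55 mm above the table; rim 77 mm above the table. Not to be touched.
- jar_a: Paint jar, loose bystander, 42 mm across, 48 mm high; origin under its centre.
- jar_b: Paint jar, loose bystander, 42 mm across, 48 mm high; origin under its centre.
- jar_c: Paint jar, loose bystander, 42 mm across, 48 mm high; origin under its centre.
- water_cup: White cup, loose bystander, 72 mm across, 75 mm high; origin under its centre.
- vase: White vase, loose bystander, 84 mm across, 125 mm high; origin under its centre.
- brush: Paint brush lying on the table, loose bystander, 150 mm long along its x axis.
- brush_mug: White mug full of brushes, loose bystander, 80 mm across plus a handle, brushes up to 210 mm high; origin under its centre.

How it is judged:
By the outcome, as a careful person would: the job done as asked, in the order asked, and still so for the second after the job is handed in, with the robot touching nothing.
It also fails if it takes over 72 s, if anything falls off the work surface, if the arm or the gripper's body presses on something with over 40 N, if the wrist force passes 120 N, or if a joint passes its speed limit or range.

### The arm

A 6-joint arm with a two-finger parallel gripper is mounted at the origin on the work surface. World frame = base frame: x ahead of the robot, y to its left, z up, the work surface at z = 0. Lengths are in m, angles in degrees, forces in N, time in s.
With the tool pointing down it reaches from about 0.4 to 0.825 m from the base axis. Payload 7 kg.
Tool frame: the origin (TCP) lies midway between the tips of the shut fingers; the grasp point (between the pads) lies 19 mm behind it; z points along the fingers, y is the direction in which the jaws open and shut (so a half turn about z gives the same grasp; the last joint's range is limited). The gripper opens to 88 mm and grips with 3 to 60 N. Pads are 19 mm wide; open, the fingers measure 130 mm over their backs; the gripper's body (78 mm by 193 mm) begins 47 mm behind the grasp point.
Start: joints at [-49.039, 20.546, 0.682, 0, -70.136, -16.507], TCP at [0.279, -0.614, 0.227] pointing down, gripper open.
Joint ranges: [-176.03, 176.03], [-82.01, 121.73], [-58.28, 71.71], [-173.87, 95.51], [-174.79, -0.11], [-173.66, 173.66]. Speed limits (degrees/s): [136.94, 136.94, 172.46, 180, 180, 180].

### API

Orientations are given as [roll, pitch, yaw] about the fixed x, y, z axes, in that order (R = Rz(yaw) Ry(pitch) Rx(roll)).
In Python, from plant import get_state, capture, get_calibration, close_job, boxes_of, cut_out gives the robot as it stands.
- The arm moves only by the tool apply_moves, never from a script. Its argument "commands" is a list of rows, each an object with "grip": the closure, from 0 (fully open) to 1 (shut); "slide": the shift along the tool's x, y, z in m, a list of three; "roll": the turn about the tool's z in degrees. In form: [{"grip": grip, "slide": [x, y, z], "roll": roll}, ...]. A call has 1 to 5 rows; each row is the pose to reach, as a shift and turn from the pose commanded when the call began, along the tool's axes at that moment; what a row does not reach only later rows make up. A row lasts 1/8 s, in which the tool goes at most 62.5 mm and 10.7 degrees, less where a joint would pass 70% of its speed; a pose out of reach is approached as far as the arm can. A call with a gripper value outside its range is refused whole. The fingers move at their own pace and stop on an object; "grip_force" is the grip in N (left out, the last holds). Time passes only in rows, so rows that repeat a pose let the fingers close. It gives the time, the measured TCP pose, the force and the opening at its end, in the units of the state.
- get_state(): the state, without advancing time (a new reading comes with each control period).
- capture(name): name is "scene" or "top"; returns (picture, depth): 384x512x3 uint8, red, green, blue; 384x512 float32, m along the optical axis (not along the pixel's ray), 0 where there is no reading.
- get_calibration(name): a dict with "mtx" (3x3 intrinsics, pixels), "distortion" ([k1, k2, p1, p2, k3] as OpenCV has them; the pictures are not rectified), "R" (3x3) and "t" (3): a world point X has camera coordinates R X + t. Camera axes: x right, y down, z forward; pixel columns grow to the right and rows downward; lengths in m; the calibration is good to about 2 mm. A picture is of the moment at which its call begins. get_calibration takes no time and is no camera call.
- close_job(): hands the job in, once; it reports no verdict.
Trained networks look in the newest picture that a camera, given by its name, has taken for a name from the list of things; names that differ only in an ending like _2 or _b are one class to them, and where a whole thing is asked for, a point or a joint stands for the part that bears it (a point fixed in the world has none). Each returns a list of dicts, best first, with "score" (0 to 1); they miss things now and then, are a little off and sometimes report something else, mostly with a low value. They report only what shows in the picture. A call takes as long as a camera call.
- boxes_of(name, camera): "position" ([x, y, z] in m, in the coordinates of the camera as it stood for that picture, good to about 4 mm: the middle of the surface that is visible of it).
- cut_out(name, camera): "mask" (384x512 bool, what is visible of it).
The state is a dict: "time_s": time; "joints": joint angles; "qd": joint speeds; "joint_torque": joint torques, N m; "tcp_pos": TCP position; "eef_rot": TCP orientation; "contact_force": force on the tool from outside, world axes, zero at the start; "moment": the same for the moment, N m; "gripper_width": finger opening in m.
Only numpy, scipy, OpenCV 4.12 (cv2) and the standard library are available. Lean on these libraries where they do the work, as an engineer would, in place of code of your own. Each camera call takes 0.05 s, during which the arm holds its last target.

## Working session

There is one attempt and no reset: what is moved stays moved. The work goes in short steps, Python scripts to look and compute and a tool call to move; the robot and the scene stay as the last step left them, time stands still between calls to the robot, and variables do not carry over. Pictures are saved under pics/ and viewed, and the job is handed in when it is done.

Besides the shell and the picture viewer there is one more tool, called after ">>>" by a JSON object that holds its "api" and its "payload". apply_moves: Moves the arm, as the interface text tells. Its arguments: {"type":"object","properties":{"commands":{"type":"array"},"grip_force":{"type":"number"}},"required":["commands"]}

```bash
mkdir -p pics; ls; cat > h.py <<'E'
import numpy as np, cv2
from plant import *
def cam2w(name,p):
    c=get_calibration(name); return np.array(c["R"]).T@(np.array(p)-np.array(c["t"]))
def pts(name,depth,mask):
    c=get_calibration(name); v,u=np.nonzero(mask&(depth>0))
    if len(u)==0: return np.zeros((0,3))
    n=cv2.undistortPoints(np.stack([u,v],1).astype(float)[:,None],np.array(c["mtx"]),np.array(c["distortion"]))[:,0]
    z=depth[v,u]; P=np.c_[n*z[:,None],z]
    return (P-np.array(c["t"]))@np.array(c["R"])
def proj(name,X):
    c=get_calibration(name); r,_=cv2.Rodrigues(np.array(c["R"]))
    return cv2.projectPoints(np.array(X,float).reshape(-1,3),r,np.array(c["t"],float),np.array(c["mtx"]),np.array(c["distortion"]))[0][:,0]
def save(fn,img,s=1.5): cv2.imwrite(fn,cv2.resize(img[:,:,::-1],None,fx=s,fy=s))
E
python3 - <<'E'
from h import *
for n in("scene","top"):
    im,d=capture(n); save(f"pics/{n}0.png",im); np.savez(f"{n}0.npz",im=im,d=d)
    c=get_calibration(n); print(n,-np.array(c["R"]).T@c["t"])
for k in ["counter","knob_grip","bar_mid","rig","plate","vase","brush_mug","jar_a","water_cup","brush"]:
    print(k,[(round(b["score"],2),cam2w("top",b["position"]).round(3)) for b in boxes_of(k,"top")][:4])
print(get_state())
E
```

```text
pics
scene [ 1.2419996  -0.26421843  1.25929653]
top [0.27899033 0.06089082 1.66535422]
counter [(0.86, array([ 0.572, -0.144,  0.065]))]
knob_grip [(0.74, array([ 0.578, -0.151,  0.075])), (0.2, array([ 0.466, -0.331,  0.024]))]
bar_mid [(0.75, array([0.546, 0.128, 0.02 ])), (0.6, array([ 0.468, -0.329,  0.027]))]
rig [(0.88, array([0.548, 0.128, 0.018]))]
plate [(0.79, array([0.577, 0.201, 0.069])), (0.63, array([ 0.572, -0.142,  0.064]))]
vase [(0.66, array([0.428, 0.508, 0.087])), (0.21, array([0.548, 0.128, 0.016]))]
brush_mug [(0.77, array([0.576, 0.5  , 0.085]))]
jar_a [(0.67, array([ 0.409, -0.111,  0.051])), (0.57, array([ 0.783, -0.044,  0.046]))]
water_cup [(0.67, array([ 0.772, -0.158,  0.037]))]
brush [(0.63, array([ 0.684, -0.331,  0.018]))]
{'time_s': 0.6, 'joints': array([-4.90399115e+01,  2.05434753e+01,  6.78846010e-01, -2.16729631e-04,
       -7.01344447e+01, -1.65071267e+01]), 'qd': array([-0.06871338, -0.08033675,  0.00051557,  0.02063662,  0.0823347 ,
       -0.09946743]), 'joint_torque': array([ 7.51040243e-04, -5.81989861e+01,  2.93180233e+01,  6.99951187e+00,
        1.24623673e-02, -4.31623539e-05]), 'tcp_pos': array([ 0.27937727, -0.61442351,  0.22656946]), 'eef_rot': array([-1.79999170e+02,  4.58523707e-04, -1.55547112e+02]), 'contact_force': array([-0.04195315, -0.35019541,  0.07442346]), 'moment': array([0.01637117, 0.05487114, 0.00581751]), 'gripper_width': 0.08791462119405613}
```

View pics/top0.png

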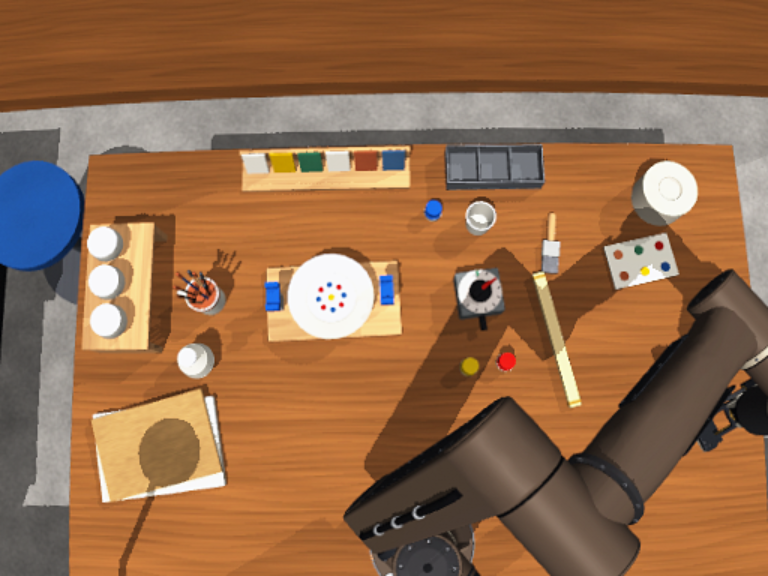

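View pics/scene0.png

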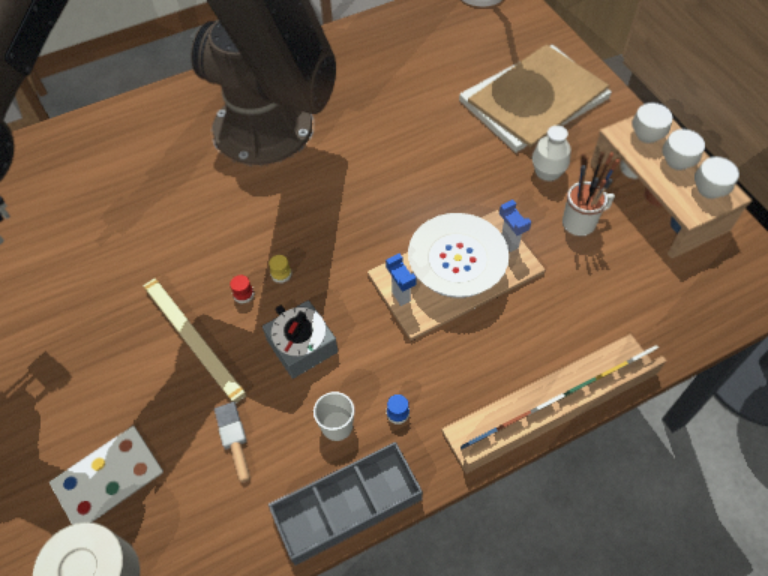

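The top view (768x576) shows the counter at (480,292), with its stub pointing down at (483,323) and the red pointer up-right at (489,284). The bar runs from (540,275) to (575,403), and the saddles are at (272,297) and (387,290). Next I'll measure these precisely.

```bash
python3 - <<'E'
from h import *
im=np.load("top0.npz")["im"]; d=np.load("top0.npz")["d"]
S=np.load("scene0.npz"); 
for name,I,D in(("top",im,d),("scene",S["im"],S["d"])):
    hsv=cv2.cvtColor(I,cv2.COLOR_RGB2HSV)
    P=np.zeros(I.shape); m=D>0; v,u=np.nonzero(m); P[v,u]=pts(name,D,m)
    near=lambda c,r: m&(np.hypot(P[...,0]-c[0],P[...,1]-c[1])<r)
    print(name)
    # counter top
    t=near((.575,-.147),.09)&(abs(P[...,2]-.06)<.006)
    q=P[t][:,:2].astype(np.float32); print("countertop",cv2.minAreaRect(q),q.mean(0),np.median(P[t][:,2]))
    k=near((.575,-.147),.06)&(P[...,2]>.088)
    if k.sum()>4: print("knobtop",k.sum(),P[k].mean(0),cv2.minAreaRect(P[k][:,:2].astype(np.float32)))
    r=near((.575,-.147),.06)&((hsv[...,0]<8)|(hsv[...,0]>172))&(hsv[...,1]>140)&(hsv[...,2]>90)
    print("red",r.sum(),P[r].mean(0))
    g=near((.575,-.147),.07)&(abs(hsv[...,0].astype(int)-65)<20)&(hsv[...,1]>90); print("green",g.sum(),P[g].mean(0) if g.sum() else "")
    s=near((.5,-.15),.05)&(P[...,2]>.015)&(hsv[...,2]<80); print("stub",s.sum(),P[s].mean(0), P[s].min(0))
    # bar
    b=near((.468,-.33),.2)&(P[...,2]>.013)&(P[...,2]<.027)&(hsv[...,1]>40)&(hsv[...,2]>120)&(P[...,1]<-.22)
    n,l,st,_=cv2.connectedComponentsWithStats(b.astype(np.uint8)); i=1+st[1:,4].argmax(); b=l==i
    q=P[b]; print("bar",b.sum(),q.mean(0),cv2.minAreaRect(q[:,:2].astype(np.float32)))
    # saddles
    bl=near((.57,.2),.2)&(abs(hsv[...,0].astype(int)-110)<12)&(hsv[...,1]>150)&(P[...,2]>.09)
    n,l,st,_=cv2.connectedComponentsWithStats(bl.astype(np.uint8))
    for i in range(1,n):
        if st[i,4]>15:
            q=P[l==i]; print("sad",st[i,4],q.mean(0),cv2.minAreaRect(q[:,:2].astype(np.float32)),q[:,2].min(),q[:,2].max())
    w=near((.57,.2),.25)&(P[...,2]>.008)&(P[...,2]<.024)&(hsv[...,1]>40)
    n,l,st,_=cv2.connectedComponentsWithStats(w.astype(np.uint8)); 
    q=P[w]; print("board",cv2.minAreaRect(q[:,:2].astype(np.float32)))
    pl=near((.575,.2),.14)&(P[...,2]>.06)&(P[...,2]<.09)&(hsv[...,1]<60); print("plate",P[pl].mean(0),P[pl].max(0))
    u0,v0=map(int,proj(name,[.57,-.15,.07])[0]); save(f"pics/k_{name}.png",I[v0-40:v0+40,u0-50:u0+50],7)
    u0,v0=map(int,proj(name,[.57,.2,.07])[0]); save(f"pics/r_{name}.png",I[v0-60:v0+60,u0-80:u0+80],4.5)
E
```

```text
top
countertop ((0.5793647766113281, -0.144057959318161), (0.10481695085763931, 0.1052452027797699), 7.427323818206787) [ 0.5756124  -0.14395116] 0.06125241608935266
knobtop 61 [ 0.57899687 -0.14453266  0.09743001] ((0.5797567963600159, -0.1450739949941635), (0.014031401835381985, 0.05080752819776535), 38.04409408569336)
red 26 [ 0.59148342 -0.1595337   0.09131567]
green 2 [ 0.62083077 -0.14167601  0.06505453]
stub 102 [ 0.52028973 -0.14773971  0.03954386] [ 0.49304206 -0.18589178  0.01525473]
bar 636 [ 0.47069044 -0.33145475  0.02010984] ((0.4715876579284668, -0.3313078284263611), (0.3270051181316376, 0.032861001789569855), 12.883084297180176)
sad 152 [0.57823191 0.07121756 0.11120359] ((0.5764076709747314, 0.07248326390981674), (0.027130544185638428, 0.06397630274295807), 89.20982360839844) 0.0975430664440781 0.1281127743894992
sad 168 [0.56771427 0.32924421 0.11112943] ((0.5674228668212891, 0.3290729224681854), (0.06421182304620743, 0.029646839946508408), 1.5464251041412354) 0.09526746519050311 0.12927840965371812
board ((0.5653038620948792, 0.20254753530025482), (0.48605126142501
[... 835 characters left out ...]
2503356934, 0.32950320839881897), (0.014427906833589077, 0.025137517601251602), 5.544784069061279) 0.11244299486039765 0.12256843097822842
sad 84 [0.57372362 0.32956943 0.10807444] ((0.5751742720603943, 0.32950592041015625), (0.02738368697464466, 0.0425124391913414), 89.9234619140625) 0.09951086843048959 0.12293154912925744
sad 252 [0.57967652 0.06854748 0.10951464] ((0.5773361325263977, 0.06860408931970596), (0.0679241493344307, 0.0313572995364666), 0.6725757122039795) 0.09131015947363733 0.12562791846914317
board ((0.600829005241394, 0.20189057290554047), (0.3818134069442749, 0.3292149603366852), 6.427558422088623)
plate [0.56753159 0.20526826 0.06878837] [0.67143394 0.33874902 0.08673998]
```

Measured so far:
- **Knob:** centre (0.580,-0.1455), bar at about -52°.
- **Counter:** yaw about 7.4°, so the joint is at about 59° (1.04 rad).
- **Bar:** centre (0.471,-0.332), yaw 12.8°.
- **Rig:** centre about (0.572,0.200), yaw about 2°.

Heights and sizes match the description. I'm moving over the knob.

```bash
cat > g.py <<'E'
import sys
from h import *
def go(x,y,z,yaw):
    s=get_state(); r,p,w=np.radians(s["eef_rot"])
    R=np.array([[np.cos(w),-np.sin(w),0],[np.sin(w),np.cos(w),0],[0,0,1]])@np.array([[np.cos(p),0,np.sin(p)],[0,1,0],[-np.sin(p),0,np.cos(p)]])@np.array([[1,0,0],[0,np.cos(r),-np.sin(r)],[0,np.sin(r),np.cos(r)]])
    sl=R.T@(np.array([x,y,z])-s["tcp_pos"]); dr=-((yaw-s["eef_rot"][2]+180)%360-180)
    print("t",round(s["time_s"],2),"tcp",s["tcp_pos"].round(4),s["eef_rot"].round(2),"j",np.round(s["joints"],1),"F",s["contact_force"].round(1),"w",round(s["gripper_width"],4))
    print("slide",sl.round(4),"roll",round(dr,2))
if __name__=="__main__": go(*map(float,sys.argv[1:]))
E
python3 g.py .580 -.1455 .18 -52
```

```text
t 0.6 tcp [ 0.2794 -0.6144  0.2266] [-180.      0.   -155.55] j [-49.   20.5   0.7  -0.  -70.1 -16.5] F [-0.  -0.4  0.1] w 0.0879
slide [-0.4678  0.3024  0.0466] roll -103.55
```

>>> {"api": "apply_moves", "payload": {"commands": [{"grip": 0,"slide": [-0.05,0.03,0.005],"roll": -10},{"grip": 0,"slide": [-0.1,0.06,0.01],"roll": -20},{"grip": 0,"slide": [-0.15,0.09,0.015],"roll": -30},{"grip": 0,"slide": [-0.2,0.12,0.02],"roll": -40},{"grip": 0,"slide": [-0.25,0.16,0.025],"roll": -50}]}}

```text
time_s: 1.23
tcp_pos: [0.4411, -0.3654, 0.2017]
eef_rot: [-180.0, -0.0, -105.2]
contact_force: [1.0, -0.8, -0.3]
gripper_width: 0.0881
```

```bash
python3 g.py .580 -.1455 .18 -52
```

```text
t 1.23 tcp [ 0.4411 -0.3654  0.2017] [-1.7997e+02 -1.0000e-02 -1.0523e+02] j [-20.1  12.  -14.6   0.  -63.4   4.8] F [ 1.  -0.8 -0.3] w 0.0881
slide [-0.2487 -0.0763  0.0217] roll -53.23
```

>>> {"api": "apply_moves", "payload": {"commands": [{"grip": 0,"slide": [-0.05,-0.015,0.005],"roll": -10.6},{"grip": 0,"slide": [-0.1,-0.03,0.01],"roll": -21.2},{"grip": 0,"slide": [-0.15,-0.045,0.015],"roll": -31.8},{"grip": 0,"slide": [-0.2,-0.06,0.02],"roll": -42.4},{"grip": 0,"slide": [-0.249,-0.0765,0.022],"roll": -53}]}}

```text
time_s: 1.85
tcp_pos: [0.581, -0.1458, 0.1797]
eef_rot: [-180.0, -0.0, -52.2]
contact_force: [1.1, -0.9, -0.4]
gripper_width: 0.0875
```

>>> {"api": "apply_moves", "payload": {"commands": [{"grip": 0.3,"slide": [0,0,0.01],"roll": 0},{"grip": 0.3,"slide": [0,0,0.01],"roll": 0}]}}

```text
time_s: 2.1
tcp_pos: [0.5796, -0.1472, 0.1687]
eef_rot: [179.9, 0.1, -52.6]
contact_force: [-0.6, -0.3, -1.0]
gripper_width: 0.0729
```

```bash
python3 g.py .580 -.1455 .075 -52; python3 - <<'E'
from h import *
for n in("scene",):
    im,d=capture(n); u0,v0=map(int,proj(n,[.57,-.15,.09])[0]); save(f"pics/a_{n}.png",im[v0-70:v0+70,u0-90:u0+90],4)
E
```

```text
t 2.1 tcp [ 0.5796 -0.1472  0.1687] [ 1.7991e+02  8.0000e-02 -5.2570e+01] j [  4.4  15.9 -13.9  -0.  -60.3  33. ] F [-0.6 -0.3 -1. ] w 0.0729
slide [-0.001  -0.0015  0.0937] roll -0.57
```

View pics/a_scene.png

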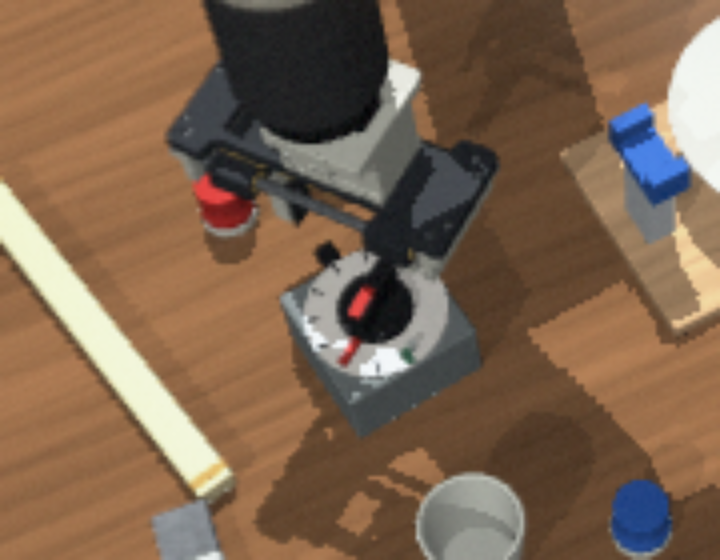

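The gripper is over the knob and aligned with its bar. The pointer is red at (350,350) and the green mark is at (408,355). I'll descend and grasp with moderate force.

>>> {"api": "apply_moves", "payload": {"commands": [{"grip": 0.3,"slide": [-0.001,-0.001,0.04],"roll": 0},{"grip": 0.4,"slide": [-0.001,-0.001,0.07],"roll": 0},{"grip": 0.45,"slide": [-0.001,-0.001,0.085],"roll": 0},{"grip": 0.45,"slide": [-0.001,-0.001,0.092],"roll": 0},{"grip": 0.45,"slide": [-0.001,-0.001,0.092],"roll": 0}]}}

```text
time_s: 2.78
tcp_pos: [0.5808, -0.1464, 0.0782]
eef_rot: [-180.0, -0.0, -52.6]
contact_force: [0.5, -0.1, 0.0]
gripper_width: 0.0483
```

>>> {"api": "apply_moves", "payload": {"commands": [{"grip": 1,"slide": [0,0,0],"roll": 0},{"grip": 1,"slide": [0,0,0],"roll": 0},{"grip": 1,"slide": [0,0,0],"roll": 0},{"grip": 1,"slide": [0,0,0],"roll": 0}], "grip_force": 20}}

```text
time_s: 3.28
tcp_pos: [0.5797, -0.1465, 0.0779]
eef_rot: [179.9, 0.0, -52.5]
contact_force: [-10.2, -10.2, 10.1]
gripper_width: 0.0137
```

```bash
python3 g.py .580 -.1455 .075 7.4; python3 -c "from plant import *;print(get_state()['moment'])"
```

```text
t 3.27 tcp [ 0.5797 -0.1465  0.0779] [ 1.7989e+02  3.0000e-02 -5.2540e+01] j [  4.6  21.1 -19.9   0.  -49.1  32.9] F [-10.2 -10.2  10.1] w 0.0137
slide [-0.0006 -0.0009  0.0029] roll -59.94
[-3.77033928  3.58997418  0.06627113]
```

Grasped at 13.7 mm. There's a side load of about 14 N along tool +y, so I'll shift 1 mm that way and look again before turning.

>>> {"api": "apply_moves", "payload": {"commands": [{"grip": 1,"slide": [0,0.001,0],"roll": 0},{"grip": 1,"slide": [0,0.001,0],"roll": 0},{"grip": 1,"slide": [0,0.001,0],"roll": -4}]}}

```text
time_s: 3.65
tcp_pos: [0.5797, -0.1466, 0.078]
eef_rot: [180.0, 0.0, -48.5]
contact_force: [-2.9, -0.8, 5.3]
gripper_width: 0.0137
```

```bash
python3 g.py .580 -.1455 .075 7.4; python3 -c "from plant import *;print(get_state()['moment'])"
```

```text
t 3.65 tcp [ 0.5797 -0.1466  0.078 ] [180.     0.   -48.47] j [  4.5  21.1 -19.9   0.  -49.   37. ] F [-2.9 -0.8  5.3] w 0.0137
slide [-0.0007 -0.001   0.003 ] roll -55.87
[ 0.08437149  1.06249119 -0.0174391 ]
```

>>> {"api": "apply_moves", "payload": {"commands": [{"grip": 1,"slide": [0,0,0],"roll": -6},{"grip": 1,"slide": [0,0,0],"roll": -12},{"grip": 1,"slide": [0,0,0],"roll": -18},{"grip": 1,"slide": [0,0,0],"roll": -24},{"grip": 1,"slide": [0,0,0],"roll": -30}]}}

```text
time_s: 4.28
tcp_pos: [0.5798, -0.1465, 0.0779]
eef_rot: [-180.0, -0.0, -18.3]
contact_force: [-2.1, 2.0, 4.3]
gripper_width: 0.0139
```

```bash
python3 g.py .580 -.1455 .075 7.4; python3 -c "from plant import *;print(get_state()['moment'])"
```

```text
t 4.28 tcp [ 0.5798 -0.1465  0.0779] [-1.7999e+02 -1.0000e-02 -1.8350e+01] j [  4.5  21.1 -19.9  -0.  -49.   67.1] F [-2.1  2.   4.3] w 0.0139
slide [-0.0001 -0.001   0.0029] roll -25.75
[ 0.41249613  0.98962278 -0.04874289]
```

>>> {"api": "apply_moves", "payload": {"commands": [{"grip": 1,"slide": [0,0,0],"roll": -6},{"grip": 1,"slide": [0,0,0],"roll": -12},{"grip": 1,"slide": [0,0,0],"roll": -17},{"grip": 1,"slide": [0,0,0],"roll": -20},{"grip": 1,"slide": [0,0,0],"roll": -22}]}}

```text
time_s: 4.9
tcp_pos: [0.5798, -0.1463, 0.0779]
eef_rot: [-180.0, -0.0, 3.5]
contact_force: [-2.8, 3.9, 5.3]
gripper_width: 0.0134
```

```bash
python3 g.py .580 -.1455 .075 7.4; python3 -c "from plant import *;print(get_state()['moment'])"
```

```text
t 4.9 tcp [ 0.5798 -0.1463  0.0779] [-1.7998e+02 -1.0000e-02  3.5300e+00] j [  4.5  21.1 -19.9  -0.  -49.   89. ] F [-2.8  3.9  5.3] w 0.0134
slide [ 0.0002 -0.0008  0.0029] roll -3.87
[0.97007204 1.19600909 0.00538622]
```

>>> {"api": "apply_moves", "payload": {"commands": [{"grip": 1,"slide": [0,0,0],"roll": -2},{"grip": 1,"slide": [0,0,0],"roll": -4},{"grip": 1,"slide": [0,0,0],"roll": -6},{"grip": 1,"slide": [0,0,0],"roll": -6}]}}

```text
time_s: 5.4
tcp_pos: [0.58, -0.1463, 0.0779]
eef_rot: [-180.0, -0.0, 9.4]
contact_force: [-2.1, 3.5, 5.6]
gripper_width: 0.0142
```

```bash
python3 g.py .580 -.1455 .075 7.4; python3 -c "from plant import *;print(get_state()['moment'])"
```

```text
t 5.4 tcp [ 0.58   -0.1463  0.0779] [-1.7997e+02 -3.0000e-02  9.4300e+00] j [  4.5  21.1 -19.9  -0.  -49.   94.9] F [-2.1  3.5  5.6] w 0.0142
slide [ 0.0002 -0.0007  0.0029] roll 2.03
[ 0.99830399  0.97617872 -0.49450159]
```

The moment rose to -0.49 N m, so the stop is reached at about 8-9°. I'll give it one firm nudge, release and look.

>>> {"api": "apply_moves", "payload": {"commands": [{"grip": 1,"slide": [0,0,0],"roll": -2},{"grip": 1,"slide": [0,0,0],"roll": -2}], "grip_force": 30}}

```text
time_s: 5.65
tcp_pos: [0.5799, -0.1463, 0.0779]
eef_rot: [-180.0, -0.0, 11.4]
contact_force: [-1.4, 3.7, 5.2]
gripper_width: 0.0145
```

```bash
python3 g.py .580 -.1455 .075 7.4; python3 -c "from plant import *;print(get_state()['moment'])"
```

```text
t 5.65 tcp [ 0.5799 -0.1463  0.0779] [-1.7996e+02 -4.0000e-02  1.1380e+01] j [  4.5  21.1 -19.9  -0.1 -49.   96.9] F [-1.4  3.7  5.2] w 0.0145
slide [ 0.0002 -0.0007  0.0029] roll 3.98
[ 0.98781022  1.01011617 -0.82736645]
```

>>> {"api": "apply_moves", "payload": {"commands": [{"grip": 0.5,"slide": [0,0,0],"roll": 0},{"grip": 0.5,"slide": [0,0,0],"roll": 0},{"grip": 0.5,"slide": [0,0,0],"roll": 0},{"grip": 0.5,"slide": [0,0,-0.04],"roll": 0},{"grip": 0.5,"slide": [0,0,-0.1],"roll": 0}]}}

```text
time_s: 6.28
tcp_pos: [0.5784, -0.1467, 0.1768]
eef_rot: [-180.0, 0.3, 11.4]
contact_force: [1.9, 0.3, 0.4]
gripper_width: 0.0435
```

```bash
python3 g.py .471 -.332 .12 102.8;  python3 - <<'E'
from h import *
im,d=capture("scene"); u0,v0=map(int,proj("scene",[.57,-.15,.09])[0]); save(f"pics/b_scene.png",im[v0-50:v0+50,u0-65:u0+65],6)
hsv=cv2.cvtColor(im,cv2.COLOR_RGB2HSV); P=np.zeros(im.shape); m=d>0; P[m]=pts("scene",d,m)
near=m&(np.hypot(P[...,0]-.58,P[...,1]+.147)<.07)&(P[...,2]<.105)
r=near&((hsv[...,0]<8)|(hsv[...,0]>172))&(hsv[...,1]>140)&(hsv[...,2]>90)
print(P[r].mean(0),P[r])
k=near&(P[...,2]>.088); print(k.sum(),P[k].mean(0),cv2.minAreaRect(P[k][:,:2].astype(np.float32)))
E
```

```text
t 6.28 tcp [ 0.5784 -0.1467  0.1768] [-179.95    0.27   11.45] j [  4.5  15.5 -13.3  -0.  -61.4  96.9] F [1.9 0.3 0.4] w 0.0435
slide [-0.1418  0.1603  0.0573] roll -91.35
[ 0.60012844 -0.1451082   0.08792153] [[ 0.5804791  -0.14449426  0.09744283]
 [ 0.58254255 -0.14824947  0.0982137 ]
 [ 0.58217441 -0.14551011  0.0953256 ]
 [ 0.58409118 -0.14317808  0.09646504]
 [ 0.58441879 -0.1519603   0.09866471]
 [ 0.58399401 -0.14922344  0.09567296]
 [ 0.58838667 -0.14733461  0.10120553]
 [ 0.58691254 -0.14439846  0.09634465]
 [ 0.58826718 -0.15068888  0.09813432]
 [ 0.58729529 -0.14785204  0.09415206]
 [ 0.59138219 -0.14591701  0.09917488]
 [ 0.59187776 -0.14333765  0.09780129]
 [ 0.59175079 -0.14063392  0.09530814]
 [ 0.59138382 -0.14929145  0.09630791]
 [ 0.59246609 -0.14681848  0.0959789 ]
 [ 0.59521847 -0.14465303  0.0986458 ]
 [ 0.59633605 -0.14219117  0.09838397]
 [ 0.59280895 -0.15025896  0.09371352]
 [ 0.59754093 -0.14843916  0.09994663]
 [ 0.59747908 -0.14576722  0.09756358]
 [ 0.59918652 -0.1434171   0.09836677]
 [ 0.60038074 -0.14097238  0.09824459]
 [ 0.59727991 -0.14910055  0.09432063]
 [ 0.59905795 -0.14675651  0.09525005]
 [ 0.59890937 -0.14405702  0.09268832]
 [ 0.60163028 -0.14189417  0.09533241]
 [ 0.60236031 -0.14805991  0.0960628 ]
 [ 0.60468493 -0.14582647  0.09800085]
 [ 0.60952292 -0.14554126  0.07056417]
 [ 0.60996112 -0.14291414  0.06898206]
 [ 0.6105854  -0.14372756  0.06474443]
 [ 0.61552437 -0.14536288  0.06868124]
 [ 0.61712846 -0.14296267  0.06930438]
 [ 0.61674815 -0.14017189  0.06614348]
 [ 0.61825051 -0.1438672   0.06600236]
 [ 0.62011514 -0.14151686  0.06712695]
 [ 0.62213959 -0.14259571  0.06554713]
 [ 0.62380135 -0.14020908  0.06629015]
 [ 0.6240818  -0.14365872  0.06380678]
 [ 0.62698295 -0.1415182   0.06695564]]
92 [ 0.58232339 -0.14768677  0.09582172] ((0.5801082253456116, -0.14757521450519562), (0.05324632674455643, 0.014001122675836086), 7.251760959625244)
```

View pics/b_scene.png

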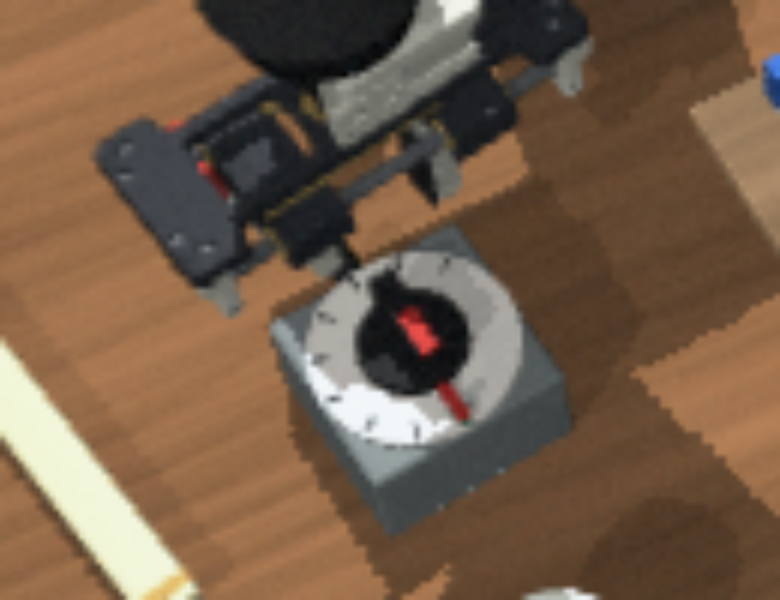

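The knob bar now reads 7.25° and the counter 7.3-7.4°, with the pointer on the green zero mark, so it is home. Next is the bar, to be grasped at yaw 12.8°.

```bash
python3 g.py .471 -.332 .12 12.8
```

```text
t 6.33 tcp [ 0.5832 -0.1476  0.1873] [179.76  -0.49  11.55] j [  4.5  15.  -12.7   0.2 -61.8  96.9] F [ 3.3 -0.9  9.6] w 0.0436
slide [-0.1474  0.1579  0.0667] roll -1.25
```

>>> {"api": "apply_moves", "payload": {"commands": [{"grip": 0.2,"slide": [-0.03,0.035,0],"roll": -1.4},{"grip": 0.2,"slide": [-0.065,0.075,0],"roll": -1.4},{"grip": 0.2,"slide": [-0.11,0.12,0.01],"roll": -1.4},{"grip": 0.2,"slide": [-0.144,0.16,0.04],"roll": -1.4},{"grip": 0.2,"slide": [-0.144,0.16,0.06],"roll": -1.4}]}}

```text
time_s: 6.95
tcp_pos: [0.4678, -0.3346, 0.1164]
eef_rot: [-180.0, 0.0, 12.6]
contact_force: [0.7, 0.5, 0.1]
gripper_width: 0.0702
```

>>> {"api": "apply_moves", "payload": {"commands": [{"grip": 0.2,"slide": [0,0,0],"roll": 0},{"grip": 0.2,"slide": [0,0,0],"roll": 0}]}}

```text
time_s: 7.2
tcp_pos: [0.4712, -0.332, 0.1185]
eef_rot: [180.0, -0.0, 12.9]
contact_force: [0.2, -0.5, -0.0]
gripper_width: 0.0701
```

```bash
python3 g.py .471 -.332 .004 12.8; python3 - <<'E'
from h import *
for n in ("scene","top"):
    I,D=capture(n); np.savez(f"{n}1.npz",im=I,d=D)
    if n=="scene":save("pics/c_scene.png",I)
    hsv=cv2.cvtColor(I,cv2.COLOR_RGB2HSV); P=np.zeros(I.shape); m=D>0; P[m]=pts(n,D,m)
    for c in((.577,.0705),(.567,.329)):
        k=m&(np.hypot(P[...,0]-c[0],P[...,1]-c[1])<.06)&(P[...,2]>.095)&(hsv[...,1]>150)
        q=P[k]; print(n,len(q),q[:,0].min(),q[:,0].max(),q[:,1].min(),q[:,1].max(),cv2.minAreaRect(q[:,:2].astype(np.float32)))
        f=q[(q[:,2]<.109)]; print("  floor x",np.percentile(f[:,0],[2,98]),"y",np.percentile(f[:,1],[2,98]))
        f=q[(q[:,2]>.114)]; print("  cheeks",f[f[:,0]<c[0]].mean(0),f[f[:,0]>c[0]].mean(0))
E
```

```text
t 7.2 tcp [ 0.4712 -0.332   0.1185] [ 1.7996e+02 -4.0000e-02  1.2900e+01] j [-15.7  16.7 -20.3   0.  -53.  118.6] F [ 0.2 -0.5 -0. ] w 0.0701
slide [-0.0003 -0.0002  0.1145] roll 0.1
scene 248 0.5456946463333718 0.6116946843985 0.05372171709297101 0.08662709603386683 ((0.5786309242248535, 0.0701821818947792), (0.0657038539648056, 0.03166019916534424), 1.5008831024169922)
  floor x [0.55569242 0.61060835] y [0.0550691  0.08359033]
  cheeks [0.55328405 0.06855801 0.11955663] [0.60411987 0.06975825 0.11883626]
scene 108 0.5360873011604295 0.5974831144491292 0.31518220717323453 0.3430654262456368 ((0.5672084093093872, 0.3306054472923279), (0.06120079383254051, 0.027687551453709602), 3.7485835552215576)
  floor x [0.55334588 0.57962101] y [0.31746251 0.34241077]
  cheeks [0.54206468 0.32962447 0.11904716] [0.5922155  0.32958769 0.1184046 ]
top 151 0.5441213656655853 0.6078294529280389 0.05849208242355536 0.08560019644792839 ((0.5760517120361328, 0.07254412025213242), (0.027048274874687195, 0.06364107131958008), 89.04605102539062)
  floor x [0.56189383 0.59700804] y [0.05879612 0.08295493]
  cheeks [0.55076189 0.07119998 0.11993015] [0.6024682  0.07209646 0.11998582]
top 166 0.5347322658074137 0.5993801821308812 0.3145192231509997 0.3447719007346763 ((0.566925585269928, 0.3294607996940613), (0.06499161571264267, 0.0290420763194561), 1.5606437921524048)
  floor x [0.54772452 0.58762586] y [0.31483543 0.34319568]
  cheeks [0.54120478 0.32923716 0.12038317] [0.59254726 0.3307699  0.1203056 ]
```

View pics/c_scene.png

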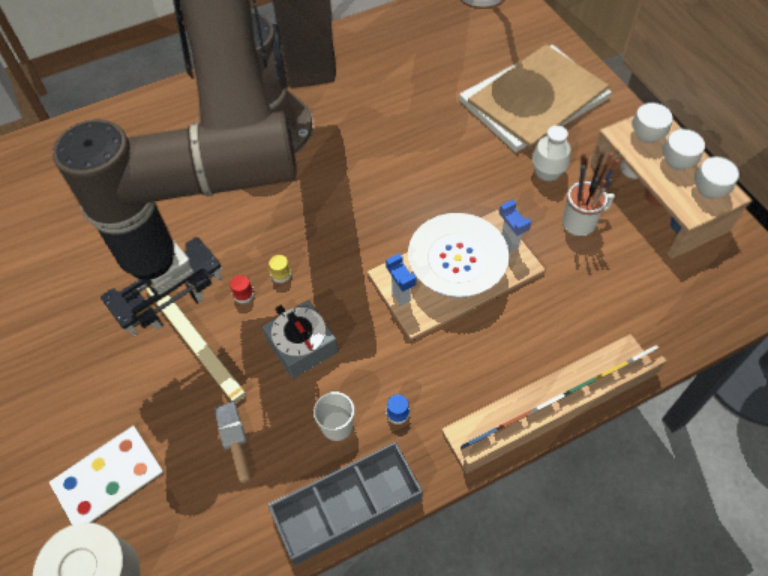

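The gripper (around (160,285)) straddles the bar and is clear of the red jar at (241,290). The saddle midpoints give a stand centre of (0.572,0.200) and an axis of 92.3°. I'll descend and grasp.

>>> {"api": "apply_moves", "payload": {"commands": [{"grip": 0.2,"slide": [0,0,0.04],"roll": 0},{"grip": 0.2,"slide": [0,0,0.08],"roll": 0},{"grip": 0.2,"slide": [0,0,0.1],"roll": 0},{"grip": 0.2,"slide": [0,0,0.113],"roll": 0},{"grip": 0.2,"slide": [0,0,0.113],"roll": 0}]}}

```text
time_s: 7.92
tcp_pos: [0.4706, -0.3318, 0.0046]
eef_rot: [-180.0, 0.0, 12.9]
contact_force: [0.5, 0.5, -0.4]
gripper_width: 0.0701
```

>>> {"api": "apply_moves", "payload": {"commands": [{"grip": 1,"slide": [0,0,0],"roll": 0},{"grip": 1,"slide": [0,0,0],"roll": 0},{"grip": 1,"slide": [0,0,0],"roll": 0},{"grip": 1,"slide": [0,0,0],"roll": 0}], "grip_force": 30}}

```text
time_s: 8.43
tcp_pos: [0.4705, -0.3321, 0.005]
eef_rot: [180.0, -0.0, 12.9]
contact_force: [-0.3, 0.7, -0.6]
gripper_width: 0.0357
```

```bash
python3 g.py .471 -.332 .24 12.8
```

```text
t 8.43 tcp [ 0.4705 -0.3321  0.005 ] [ 1.7998e+02 -3.0000e-02  1.2850e+01] j [-15.8  24.8 -26.4   0.  -38.7 118.6] F [-0.3  0.7 -0.6] w 0.0357
slide [ 0.0006  0.     -0.235 ] roll 0.05
```

>>> {"api": "apply_moves", "payload": {"commands": [{"grip": 1,"slide": [0,0,0],"roll": 0},{"grip": 1,"slide": [0,0,0],"roll": 0},{"grip": 1,"slide": [0,0,0],"roll": 0}]}}

```text
time_s: 8.8
tcp_pos: [0.4704, -0.3321, 0.0048]
eef_rot: [180.0, 0.0, 12.9]
contact_force: [-1.2, 0.2, 3.5]
gripper_width: 0.0279
```

>>> {"api": "apply_moves", "payload": {"commands": [{"grip": 1,"slide": [0,0,-0.01],"roll": 0},{"grip": 1,"slide": [0,0,-0.04],"roll": 0},{"grip": 1,"slide": [0,0,-0.08],"roll": 0},{"grip": 1,"slide": [0,0,-0.12],"roll": 0},{"grip": 1,"slide": [0,0,-0.16],"roll": 0}]}}

```text
time_s: 9.43
tcp_pos: [0.4701, -0.3319, 0.1664]
eef_rot: [-180.0, -0.0, 12.9]
contact_force: [0.8, 0.1, -1.3]
gripper_width: 0.0279
```

>>> {"api": "apply_moves", "payload": {"commands": [{"grip": 1,"slide": [0,0,-0.04],"roll": 0},{"grip": 1,"slide": [0,0,-0.075],"roll": 0},{"grip": 1,"slide": [0,0,-0.075],"roll": 0}]}}

```text
time_s: 9.8
tcp_pos: [0.4717, -0.3327, 0.2434]
eef_rot: [179.8, -0.3, 12.9]
contact_force: [-0.2, 0.6, -1.3]
gripper_width: 0.0279
```

```bash
python3 - <<'E'
from h import *
for n in ("scene","top"):
    I,D=capture(n); save(f"pics/d_{n}.png",I)
E
python3 g.py .572 .200 .24 92.3
```

```text
t 9.9 tcp [ 0.4701 -0.3318  0.2398] [-1.7998e+02 -3.0000e-02  1.2840e+01] j [-15.8  10.7 -11.   -0.  -68.2 118.6] F [ 0.7 -0.  -1.9] w 0.0275
slide [ 2.175e-01 -4.958e-01  1.000e-04] roll -79.46
```

View pics/d_scene.png

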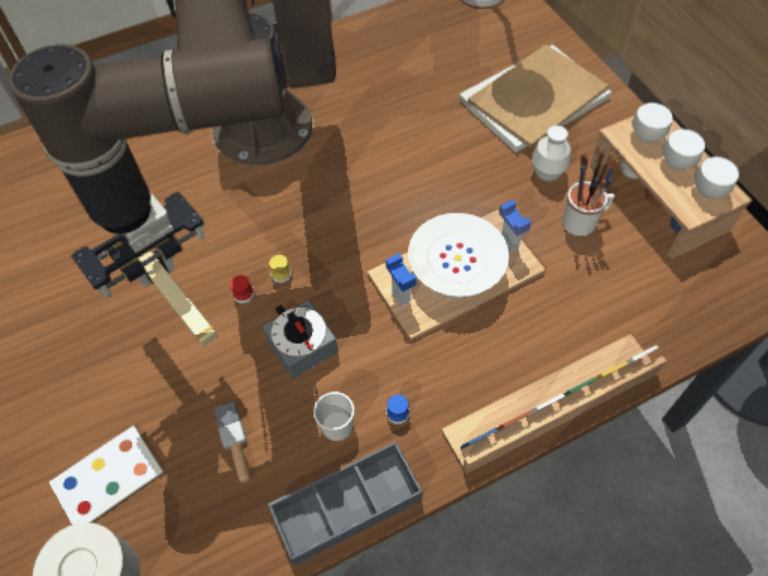

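The bar is lifted, level and held (28 mm). I'll carry it to the stand at 0.24 m.

>>> {"api": "apply_moves", "payload": {"commands": [{"grip": 1,"slide": [0.01,-0.025,0],"roll": -4},{"grip": 1,"slide": [0.03,-0.065,0],"roll": -11},{"grip": 1,"slide": [0.05,-0.11,0],"roll": -18},{"grip": 1,"slide": [0.07,-0.155,0],"roll": -25},{"grip": 1,"slide": [0.09,-0.2,0],"roll": -32}]}}

```text
time_s: 10.52
tcp_pos: [0.5129, -0.1155, 0.2383]
eef_rot: [-179.9, 0.1, 45.1]
contact_force: [0.4, 0.2, -1.8]
gripper_width: 0.0279
```

```bash
python3 g.py .572 .200 .24 92.3
```

```text
t 10.53 tcp [ 0.5129 -0.1155  0.2383] [-1.799e+02  1.000e-01  4.507e+01] j [  8.7   6.1 -16.9  -0.  -67.2 126.4] F [ 0.4  0.2 -1.8] w 0.0279
slide [ 0.2651 -0.181  -0.0018] roll -47.23
```

>>> {"api": "apply_moves", "payload": {"commands": [{"grip": 1,"slide": [0.035,-0.024,0],"roll": -7},{"grip": 1,"slide": [0.075,-0.05,0],"roll": -14},{"grip": 1,"slide": [0.115,-0.077,0],"roll": -21},{"grip": 1,"slide": [0.155,-0.105,0],"roll": -28},{"grip": 1,"slide": [0.19,-0.13,0],"roll": -35}]}}

```text
time_s: 11.15
tcp_pos: [0.556, 0.1106, 0.2382]
eef_rot: [-179.9, 0.1, 80.1]
contact_force: [-0.1, 0.7, -1.4]
gripper_width: 0.0275
```

```bash
python3 g.py .572 .200 .24 92.3
```

```text
t 11.15 tcp [0.556  0.1106 0.2382] [-1.7987e+02  8.0000e-02  8.0100e+01] j [ 31.   10.1 -12.1  -0.  -68.  139.1] F [-0.1  0.7 -1.4] w 0.0275
slide [ 0.0908  0.0004 -0.002 ] roll -12.2
```

>>> {"api": "apply_moves", "payload": {"commands": [{"grip": 1,"slide": [0.035,0,0],"roll": -5},{"grip": 1,"slide": [0.07,0,0],"roll": -10},{"grip": 1,"slide": [0.09,0,0],"roll": -12.2},{"grip": 1,"slide": [0.09,0,0.03],"roll": -12.2},{"grip": 1,"slide": [0.09,0,0.06],"roll": -12.2}]}}

```text
time_s: 11.78
tcp_pos: [0.572, 0.1976, 0.1781]
eef_rot: [-179.9, 0.0, 92.0]
contact_force: [0.9, -0.2, -1.0]
gripper_width: 0.0279
```

>>> {"api": "apply_moves", "payload": {"commands": [{"grip": 1,"slide": [0,0,0],"roll": 0},{"grip": 1,"slide": [0,0,0],"roll": 0}]}}

```text
time_s: 12.02
tcp_pos: [0.573, 0.1976, 0.1805]
eef_rot: [180.0, 0.0, 92.0]
contact_force: [-0.0, 0.3, -0.8]
gripper_width: 0.0281
```

```bash
python3 g.py .572 .200 .18 92.3; python3 - <<'E'
from h import *
for n in ("scene","top"):
    I,D=capture(n); save(f"pics/e_{n}.png",I); hsv=cv2.cvtColor(I,cv2.COLOR_RGB2HSV); P=np.zeros(I.shape); m=D>0; P[m]=pts(n,D,m)
    b=m&(abs(P[...,0]-.57)<.05)&(abs(P[...,1]-.2)<.2)&(abs(P[...,2]-.195)<.012)&(hsv[...,2]>110)&(hsv[...,1]>30)&(hsv[...,1]<150)
    q=P[b]; print(n,len(q),q.mean(0),cv2.minAreaRect(q[:,:2].astype(np.float32)),q[:,1].min(),q[:,1].max())
    for lo,hi in((.03,.08),(.32,.37)):
        s=q[(q[:,1]>lo)&(q[:,1]<hi)]; print("  end",len(s),s.mean(0) if len(s) else "", np.percentile(s[:,2],90) if len(s) else "")
E
```

```text
t 12.03 tcp [0.573  0.1976 0.1805] [1.7996e+02 1.0000e-02 9.2040e+01] j [ 37.5  16.  -12.1   0.  -61.8 144.5] F [-0.   0.3 -0.8] w 0.0281
slide [ 0.0025 -0.001   0.0005] roll -0.26
scene 714 [0.57602477 0.19485076 0.19328205] ((0.5650875568389893, 0.19516241550445557), (0.04920429363846779, 0.3306031823158264), 2.1710801124572754) 0.03013363494663779 0.3610201796037567
  end 101 [0.58331181 0.04824748 0.19151921] 0.19674049227646492
  end 136 [0.57066019 0.34006089 0.19362915] 0.19702878284749192
top 401 [0.5747226  0.1174853  0.19566199] ((0.5744702219963074, 0.15873517096042633), (0.02984977513551712, 0.2528555989265442), 2.1731204986572266) 0.03284902287648544 0.2845533039036443
  end 122 [0.57743333 0.05747764 0.1959319 ] 0.20032848290481478
  end 0
```

View pics/e_scene.png

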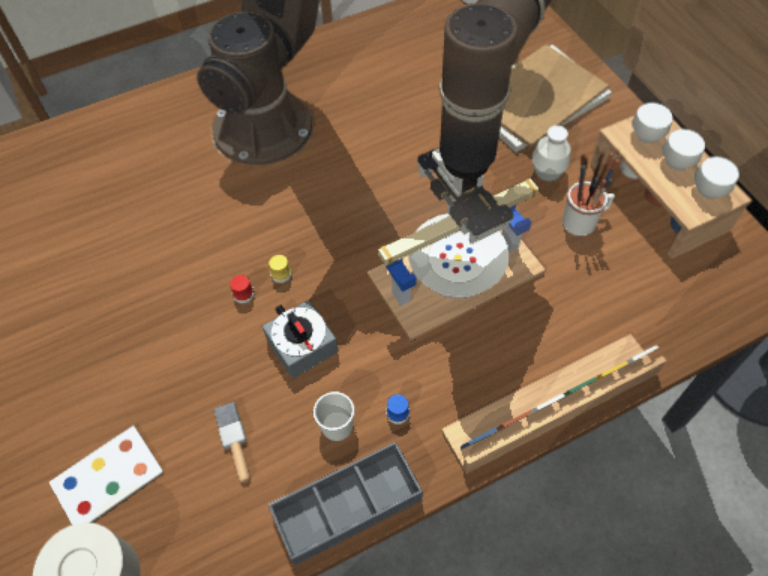

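View pics/e_top.png

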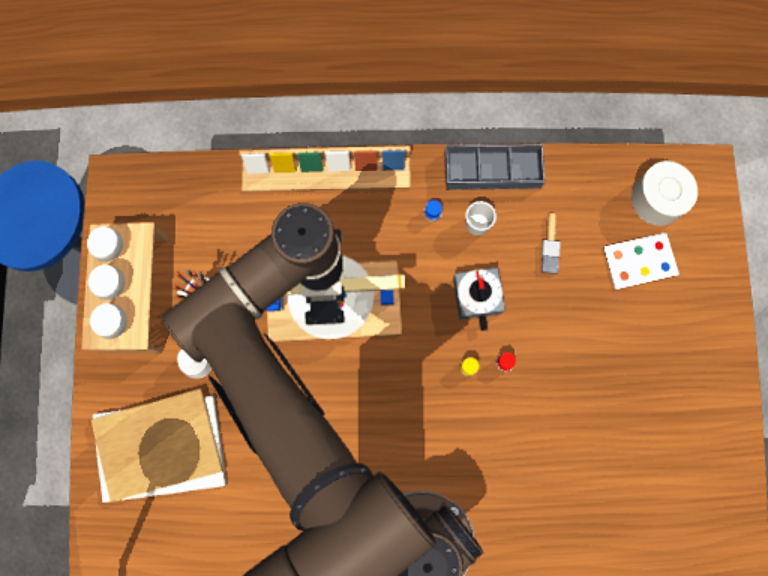

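The bar is held over the saddles, level, at 92.2°. Its centre is at y≈0.197 and needs 0.200, so I'll shift 3.5 mm and lower it.

>>> {"api": "apply_moves", "payload": {"commands": [{"grip": 1,"slide": [0.0035,0,0],"roll": 0},{"grip": 1,"slide": [0.0035,0,0.02],"roll": 0},{"grip": 1,"slide": [0.0035,0,0.035],"roll": 0},{"grip": 1,"slide": [0.0035,0,0.045],"roll": 0},{"grip": 1,"slide": [0.0035,0,0.045],"roll": 0}]}}

```text
time_s: 12.75
tcp_pos: [0.5721, 0.201, 0.1339]
eef_rot: [-179.9, 0.1, 92.1]
contact_force: [0.1, -0.1, -1.4]
gripper_width: 0.0274
```

```bash
python3 g.py .572 .200 .11 92.3; python3 - <<'E'
from h import *
for n in ("scene","top"):
    I,D=capture(n); u0,v0=map(int,proj(n,[.57,.2,.12])[0]); save(f"pics/f_{n}.png",I[v0-60:v0+60,u0-80:u0+80],4.5); 
E
```

```text
t 12.75 tcp [0.5721 0.201  0.1339] [-1.7993e+02  5.0000e-02  9.2050e+01] j [ 37.8  18.4 -15.3   0.  -56.3 144.3] F [ 0.1 -0.1 -1.4] w 0.0274
slide [-0.0009 -0.0001  0.0239] roll -0.25
```

View pics/f_scene.png

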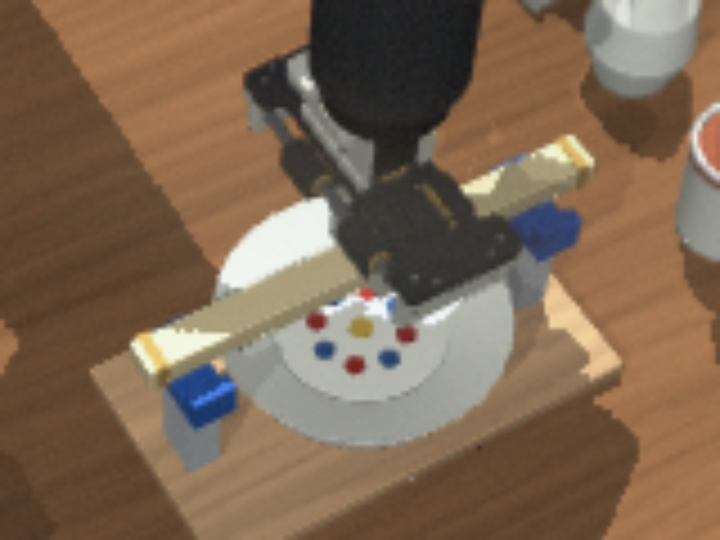

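The bar sits above both saddles, with its ends at (160,360) and (575,165) and matching overhangs. I'm lowering it slowly.

>>> {"api": "apply_moves", "payload": {"commands": [{"grip": 1,"slide": [0,0,0.008],"roll": -0.2},{"grip": 1,"slide": [0,0,0.014],"roll": -0.2},{"grip": 1,"slide": [0,0,0.019],"roll": -0.2},{"grip": 1,"slide": [0,0,0.021],"roll": -0.2},{"grip": 1,"slide": [0,0,0.021],"roll": -0.2}]}}

```text
time_s: 13.48
tcp_pos: [0.5724, 0.2012, 0.1135]
eef_rot: [-180.0, 0.0, 92.3]
contact_force: [-0.2, -0.1, -2.4]
gripper_width: 0.0283
```

>>> {"api": "apply_moves", "payload": {"commands": [{"grip": 1,"slide": [0,0,0.001],"roll": 0},{"grip": 1,"slide": [0,0,0.002],"roll": 0},{"grip": 1,"slide": [0,0,0.002],"roll": 0}]}}

```text
time_s: 13.85
tcp_pos: [0.5724, 0.2012, 0.1117]
eef_rot: [-180.0, 0.0, 92.3]
contact_force: [-0.4, 0.6, -1.5]
gripper_width: 0.0276
```

No contact yet at 0.1117, so I'll continue in 1 mm steps.

>>> {"api": "apply_moves", "payload": {"commands": [{"grip": 1,"slide": [0,0,0.0007],"roll": 0},{"grip": 1,"slide": [0,0,0.0014],"roll": 0},{"grip": 1,"slide": [0,0,0.0014],"roll": 0}]}}

```text
time_s: 14.22
tcp_pos: [0.5724, 0.2012, 0.1102]
eef_rot: [-180.0, 0.0, 92.3]
contact_force: [-0.7, 0.4, -1.4]
gripper_width: 0.028
```

>>> {"api": "apply_moves", "payload": {"commands": [{"grip": 1,"slide": [0,0,0.0005],"roll": 0},{"grip": 1,"slide": [0,0,0.0005],"roll": 0}]}}

```text
time_s: 14.48
tcp_pos: [0.5725, 0.2012, 0.1099]
eef_rot: [180.0, -0.0, 92.3]
contact_force: [0.3, -1.1, -0.2]
gripper_width: 0.0279
```

>>> {"api": "apply_moves", "payload": {"commands": [{"grip": 1,"slide": [0,0,0.0005],"roll": 0},{"grip": 1,"slide": [0,0,0.001],"roll": 0},{"grip": 1,"slide": [0,0,0.001],"roll": 0}]}}

```text
time_s: 14.85
tcp_pos: [0.5725, 0.2012, 0.1098]
eef_rot: [180.0, -0.0, 92.3]
contact_force: [-3.5, -0.8, 6.5]
gripper_width: 0.0278
```

Contact is confirmed (+6.5 N, and z stopped at 0.110). I'll release and rise straight up.

>>> {"api": "apply_moves", "payload": {"commands": [{"grip": 0.6,"slide": [0,0,0],"roll": 0},{"grip": 0.5,"slide": [0,0,0],"roll": 0},{"grip": 0.4,"slide": [0,0,0],"roll": 0},{"grip": 0.3,"slide": [0,0,0],"roll": 0},{"grip": 0.3,"slide": [0,0,0],"roll": 0}]}}

```text
time_s: 15.48
tcp_pos: [0.5724, 0.2012, 0.1087]
eef_rot: [-180.0, 0.0, 92.3]
contact_force: [0.2, -0.7, -0.9]
gripper_width: 0.0605
```

>>> {"api": "apply_moves", "payload": {"commands": [{"grip": 0.3,"slide": [0,0,-0.02],"roll": 0},{"grip": 0.3,"slide": [0,0,-0.06],"roll": 0},{"grip": 0.3,"slide": [0,0,-0.11],"roll": 0},{"grip": 0.3,"slide": [0,0,-0.16],"roll": 0}]}}

```text
time_s: 15.98
tcp_pos: [0.5722, 0.2011, 0.2703]
eef_rot: [-180.0, 0.0, 92.3]
contact_force: [0.9, 0.9, -0.9]
gripper_width: 0.0613
```

>>> {"api": "apply_moves", "payload": {"commands": [{"grip": 0.3,"slide": [-0.05,0,0],"roll": 0},{"grip": 0.3,"slide": [-0.1,0,0],"roll": 0},{"grip": 0.3,"slide": [-0.15,0,0],"roll": 0},{"grip": 0.3,"slide": [-0.2,0,0],"roll": 0},{"grip": 0.3,"slide": [-0.25,0,0],"roll": 0}]}}

```text
time_s: 16.6
tcp_pos: [0.5821, -0.0501, 0.269]
eef_rot: [180.0, -0.0, 92.3]
contact_force: [1.3, 0.3, 0.6]
gripper_width: 0.0618
```

>>> {"api": "apply_moves", "payload": {"commands": [{"grip": 0.3,"slide": [-0.05,0,0],"roll": 0},{"grip": 0.3,"slide": [-0.1,0,0],"roll": 0},{"grip": 0.3,"slide": [-0.1,0,0],"roll": 0},{"grip": 0.3,"slide": [-0.1,0,0],"roll": 0}]}}

```text
time_s: 17.1
tcp_pos: [0.5842, -0.1329, 0.2682]
eef_rot: [179.8, 1.4, 90.8]
contact_force: [0.3, 0.6, 0.1]
gripper_width: 0.0614
```

```bash
python3 g.py .572 .200 .11 92.3; python3 - <<'E'
from h import *
for n in ("scene","top"):
    I,D=capture(n); save(f"pics/z_{n}.png",I); u0,v0=map(int,proj(n,[.57,.2,.12])[0]); save(f"pics/y_{n}.png",I[v0-60:v0+60,u0-80:u0+80],4.5)
    hsv=cv2.cvtColor(I,cv2.COLOR_RGB2HSV); P=np.zeros(I.shape); m=D>0; P[m]=pts(n,D,m)
    b=m&(abs(P[...,0]-.57)<.05)&(abs(P[...,1]-.2)<.2)&(abs(P[...,2]-.123)<.009)&(hsv[...,0]<45)&(hsv[...,1]>30)
    q=P[b]; print(n,len(q),q.mean(0),cv2.minAreaRect(q[:,:2].astype(np.float32)),q[:,1].min(),q[:,1].max())
    for a in np.arange(.03,.37,.055):
        s=q[(q[:,1]>a)&(q[:,1]<a+.055)]; print("  ",len(s),np.median(s,0).round(4) if len(s) else "")
    k=m&(np.hypot(P[...,0]-.58,P[...,1]+.147)<.06)&(P[...,2]>.088)&(P[...,2]<.105); print("knob",cv2.minAreaRect(P[k][:,:2].astype(np.float32)))
E
```

```text
t 17.1 tcp [ 0.5842 -0.1329  0.2682] [179.83   1.36  90.82] j [  6.8  11.8  -6.6   1.4 -71.6 173.6] F [0.3 0.6 0.1] w 0.0614
slide [ 0.3367 -0.0079  0.1502] roll -1.48
scene 659 [0.57547631 0.23267629 0.12265622] ((0.5732405781745911, 0.1991654336452484), (0.033908359706401825, 0.3319876194000244), 2.6952438354492188) 0.03370594203805885 0.36539833618762296
   85 [0.5902 0.046  0.1222]
   37 [0.5896 0.1125 0.121 ]
   58 [0.5871 0.1717 0.1227]
   146 [0.5733 0.2249 0.1238]
   164 [0.5724 0.2776 0.1236]
   158 [0.5702 0.3332 0.1238]
   11 [0.5689 0.3622 0.1237]
knob ((0.5802204608917236, -0.14725303649902344), (0.05306648090481758, 0.015051753260195255), 6.327187538146973)
top 579 [0.56977203 0.24324683 0.12485976] ((0.5611189603805542, 0.2411821484565735), (0.04721982404589653, 0.24218128621578217), 1.9765360355377197) 0.12001284372394146 0.36203602541822866
   0 
   46 [0.5709 0.1329 0.1258]
   127 [0.5729 0.1669 0.1255]
   129 [0.5713 0.2209 0.1244]
   134 [0.5686 0.2777 0.1249]
   140 [0.5659 0.3326 0.1249]
   3 [0.574  0.3604 0.1239]
knob ((0.0, 0.0), (0.0, 0.0), 0.0)
```

View pics/y_scene.png

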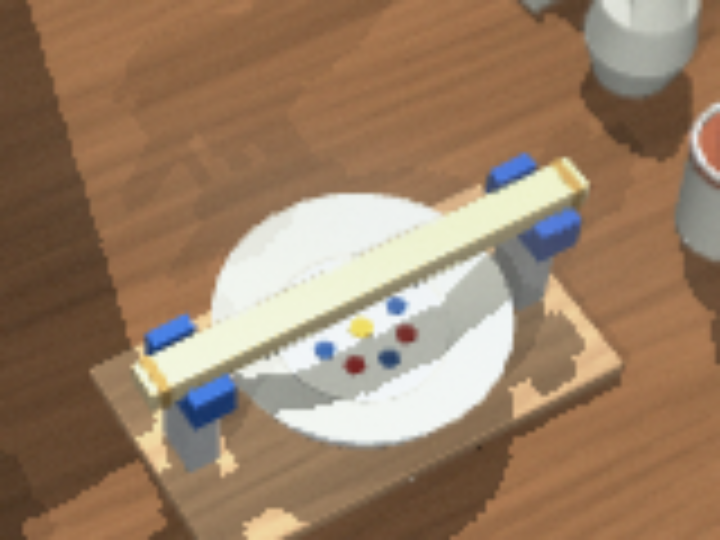

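View pics/z_top.png

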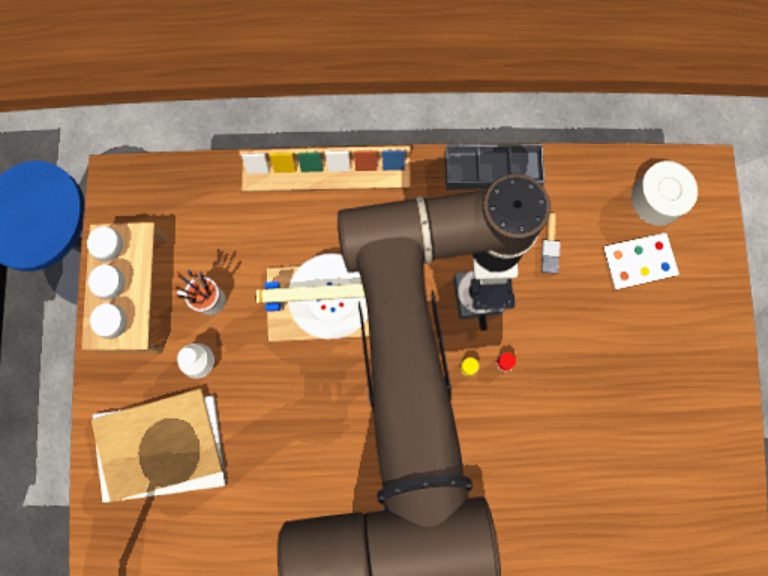

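The bar lies in both saddles with equal ends, but joint 6 is almost at its limit (173.6°), so I'll back it off.

>>> {"api": "apply_moves", "payload": {"commands": [{"grip": 0.3,"slide": [0.01,0,0],"roll": 8},{"grip": 0.3,"slide": [0.02,0,0],"roll": 16},{"grip": 0.3,"slide": [0.02,0,0],"roll": 24},{"grip": 0.3,"slide": [0.02,0,0],"roll": 30},{"grip": 0.3,"slide": [0.02,0,0],"roll": 30}]}}

```text
time_s: 17.82
tcp_pos: [0.5841, -0.1122, 0.2679]
eef_rot: [179.2, 1.1, 60.9]
contact_force: [0.7, -0.4, 0.0]
gripper_width: 0.0615
```

>>> {"api": "apply_moves", "payload": {"commands": [{"grip": 0.3,"slide": [0,0,0],"roll": 0},{"grip": 0.3,"slide": [0,0,0],"roll": 0},{"grip": 0.3,"slide": [0,0,0],"roll": 0},{"grip": 0.3,"slide": [0,0,0],"roll": 0}]}}

```text
time_s: 18.32
tcp_pos: [0.584, -0.1132, 0.2678]
eef_rot: [179.2, 1.1, 60.8]
contact_force: [0.4, -0.1, 0.2]
gripper_width: 0.0612
```

```bash
python3 g.py .572 .200 .11 92.3; python3 - <<'E'
from h import *
n="scene"; I,D=capture(n); save(f"pics/last.png",I)
E
```

```text
t 18.32 tcp [ 0.584  -0.1132  0.2678] [179.16   1.11  60.83] j [  8.8  11.4  -7.1   1.5 -71.5 141.6] F [ 0.4 -0.1  0.2] w 0.0612
slide [ 0.2706 -0.1653  0.1502] roll -31.47
```

View pics/last.png

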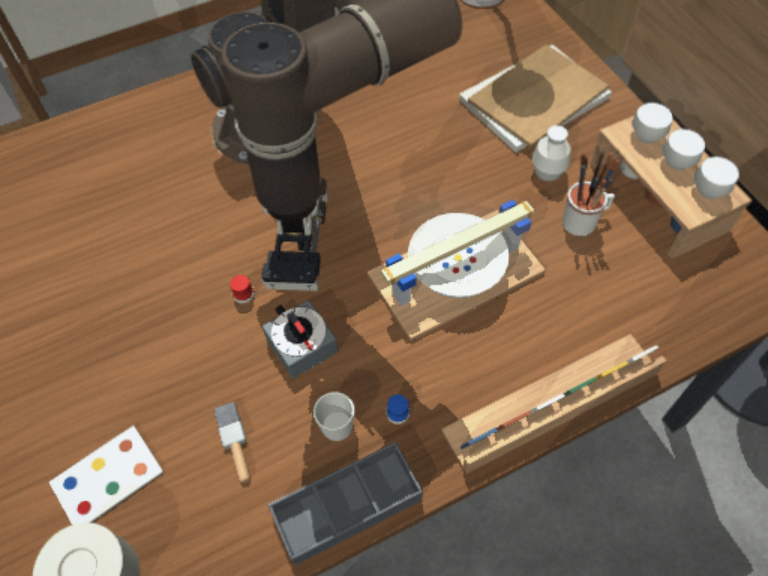

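The final scene shows the bar in both saddles, with its ends at (387,272) and (530,210). The pointer is at zero, at (308,345). The jars, cup and brush are where they were, and the arm is clear and at rest. I'm handing the job in.

```bash
python3 -c "
from plant import *
print(close_job())"
```

```text
the job is handed in; nothing more can be done
None
```

I finished both steps in the order asked and handed the job in at about 18 s of the 72 s.

- **Knob:** I turned it about 60° anticlockwise in one grasp, until the moment at the wrist rose to 0.5–0.8 N m against the stop. After release the knob bar measured 7.25° and the counter 7.3–7.4°, with the pointer over the green mark. A last check gave 6.3°, within what the camera can resolve.
- **Hand rest:** I lowered it until it touched (about 6.5 N) and only then let go. It lies level in both saddles, with its top at about 0.124–0.125 m. Its centre is at y 0.1995 and the stand's is at 0.200, so both ends show about equally.
- **Other things:** The plate, jars, cup and brush look unmoved in the last picture. Nothing was touched at hand-in: the gripper was open in free air and the force reading was about zero.

**What went off plan:** while backing away, joint 6 reached 173.6° against its 173.66° limit and the arm stopped short there. I turned it back to 141.6° before handing in. The top camera could not recheck the knob or the near end of the rest because the arm was in the way, so those last checks come from the scene camera only.

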